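# Slide a glaze test tile off its slab and put it on the drying rack

## Task

The thin glaze test tile lies in its lipped plaster slab, where no finger fits beside it: press on it lightly and slide it out through the slab's open end until it clearly overhangs but still lies flat, then grasp the overhanging end and set it down gently, lying flat, centred and square across the two bars of the drying rack. The tile is brittle: never press it against the slab or rack with more than about 25 N, and never drop it. Leave the jar, the pot and the scraper where they are.

Things in the scene. Friction and masses are not known exactly. Their poses are not given: they have to be found in the camera images.
- tile_center (a point): Centre (half-way up) of the loose test tile: terracotta, 150 mm long (its x), 50 wide (y), 4 thick, 50 to 100 g; z is up. Blue glaze on the +x half, a white band near the middle. It starts in the slab, blue end to the slab's +x, plain end 10 to 17 mm inside the open end. A fingertip pressing on it with 6 to 15 N drags it by friction; pressed on an overhanging part, it tips.
- slab_mouth (a point): Middle of the top edge of the tile slab's open end, at bed level, 56 to 64 mm above the table. +x points along the bed into the slab, z is the bed's normal. The tile slides out along -x (roughly towards the robot); below the overhang is free space to the table. The tile tips off when half its length (75 mm) overhangs.
- slab: The slab: plaster on plywood, 180 mm long (x), 82 wide (y). Origin: at table level, bed 60 mm above it; open end at x = -90 mm. Wooden lips 10 mm thick, 8 mm above the bed, on both long sides and the closed (+x) end leave a channel 62 x 170 mm. A stiff steel stand (150 x 124 mm, 46 high) holds it tilted: the bed slopes along x by up to 2 degrees either way and stays so under a light press.
- rack_mid (a point): Midway between the two bars of the fixed drying rack, level with their tops, 60 mm above the table. Steel bars 10 mm thick, 120 long, run along y at x = -25 and +25 mm; posts at y = +-55 mm on a wooden base 90 x 130 x 10 mm. The tile shall lie along x across both bars, either way round, its middle over this point.
- jar_center (a point): Bystander: centre of a loose glaze jar with a yellow cap, 52 mm in diameter, 75 mm tall, standing on the table.
- pot_center (a point): Bystander: centre of a small loose grey clay pot, 72 mm in diameter, 78 mm tall, standing on the table.
- scraper: Bystander: loose steel scraper with a wooden handle, about 160 mm long and under 25 mm high, lying on the table along its x.
Not all that is in view belongs to the job. Of the things shaped like the part that bears tile_center, the terracotta one is meant.

How it is judged:
By the outcome, as a careful person would: the job done as asked, in the order asked, and still so for the second after the job is handed in, with the robot touching nothing.
It also fails if it takes over 72 s, if anything falls off the work surface, if the arm or the gripper's body presses on something with over 40 N, if the wrist force passes 120 N, or if a joint passes its speed limit or range.

## Robot

A 6-joint arm with a two-finger parallel gripper is mounted at the origin on the work surface. World frame = base frame: x ahead of the robot, y to its left, z up, the work surface at z = 0. Lengths are in m, angles in degrees, forces in N, time in s.
With the tool pointing down it reaches from about 0.25 to 0.725 m from the base axis. Payload 9.7 kg.
Tool frame: the origin (TCP) lies between the finger pads; the fingertips stand 19 mm ahead of it and the grasp point (between the pads) is the TCP; z points along the fingers, y is the line along which they close (so a half turn about z gives the same grasp; the last joint's range is limited). The gripper opens to 85 mm and grips with 20 to 120 N. Pads are 22 mm wide; open, the fingers measure 114 mm over their backs; the gripper's body (76 mm by 85 mm) begins 54 mm behind the grasp point. The pads swing forward as they close: fully open they stand 13 mm farther back than shut.
Start: joints at [72.938, 4.979, 10.078, 95.1, 0, 90], TCP at [0.161, 0.526, 0.25] pointing down, gripper open.
Joint ranges: [-179.16, 179.16], [-48.56, 103.87], [-65.8, 70.77], [-126.05, 130.52], [-82.76, 87.17], [-180, 180]. Speed limits (degrees/s): [127.2, 127.2, 147.25, 180, 180, 180].

## Interface

Orientations are given as [roll, pitch, yaw] about the fixed x, y, z axes, in that order (R = Rz(yaw) Ry(pitch) Rx(roll)).
In Python, from workcell import telemetry, camera, calibration, workorder gives the robot as it stands.
- The arm moves only by the tool play_rows, never from a script. Its argument "increments" is a list of rows, each a list of 3 entries, a list of its own where there are three numbers: the shift along the tool's x, y, z in mm, then the turn, a rotation vector about the tool's x, y, z in degrees, then the closure, from 0 (fully open) to 1 (shut). In form: [[[x, y, z], [ax, ay, az], jaw], ...]. A call has 1 to 20 rows; each row is the pose to reach, as a shift and turn from the pose commanded when the call began, along the tool's axes at that moment; what a row does not reach only later rows make up. A row lasts 1/10 s, in which the tool goes at most 50 mm and 8.59 degrees, less where a joint would pass 70% of its speed; a pose out of reach is approached as far as the arm can. A call with a gripper value outside its range is refused whole. The fingers move at their own pace and stop on an object; "grip_force" is the grip in N (left out, the last holds). Time passes only in rows, so rows that repeat a pose let the fingers close. It gives the time, the measured TCP pose, the force, the opening and the grip force at its end, in the units of the state.
- telemetry.get_obs(): the state, without advancing time (a new reading comes with each control period).
- camera(name): name is "scene" or "top"; returns (picture, depth): 400x640x3 uint8, red, green, blue; 400x640 float32, m along the optical axis (not along the pixel's ray), 0 where there is no reading.
- calibration(name): a dict with "vertical_fov" (degrees; the focal length in pixels is half the picture's height over the tangent of half this angle, whatever the lens; pixels are square), "cx", "cy" (the principal point, pixels), "rvec" (rotation vector, rad) and "tvec" (3), from world to camera coordinates, as OpenCV has them. Camera axes: x right, y down, z forward; pixel columns grow to the right and rows downward; lengths in m; the calibration is good to about 2 mm. A picture is of the moment at which its call begins. calibration takes no time and is no camera call.
- workorder.job_done(): hands the job in; it is judged then, once.
The state is a dict: "time": time; "q": joint angles; "qd": joint speeds; "joint_efforts": joint torques, N m; "ee_pos": TCP position; "tcp_rot": TCP orientation; "wrist_force": force on the tool from outside, world axes, zero at the start; "torque": the same for the moment, N m; "opening": finger opening in m; "grasp_force": force on a finger pad.
Only numpy, scipy, OpenCV 4.12 (cv2) and the standard library are available. Lean on these libraries where they do the work, as an engineer would, in place of code of your own. Each camera call takes 0.05 s, during which the arm holds its last target. There are 200 camera calls.

## Working session

There is one attempt and no reset: what is moved stays moved. The work goes in short steps, Python scripts to look and compute and a tool call to move; the robot and the scene stay as the last step left them, time stands still between calls to the robot, and variables do not carry over. Pictures are saved under pics/ and viewed, at most 10 in all, crops included, and the job is handed in when it is done.

Besides the shell and the picture viewer there is one more tool, called after "Emit:" as name([rows], argument=value, ...), one row to a line, values as JSON. play_rows: Moves the arm, as the interface text tells. Its arguments: {"type":"object","properties":{"increments":{"type":"array"},"grip_force":{"type":"number"}},"required":["increments"]}

```bash
mkdir -p pics; ls; python3 - <<'E'
from workcell import telemetry, camera, calibration
import cv2,numpy as np
for n in ("top","scene"):
    im,d=camera(n); np.savez(f"/tmp/{n}.npz",im=im,d=d); cv2.imwrite(f"pics/{n}0.png",im[:,:,::-1]); print(n,calibration(n))
print(telemetry.get_obs())
E
```

```text
pics
top {'vertical_fov': 55.95460777350055, 'cx': 322.26134609734186, 'cy': 195.7253737960895, 'rvec': array([ 2.16968631, -2.15945856,  0.05264595]), 'tvec': array([0.05740922, 0.57287854, 0.78111199])}
scene {'vertical_fov': 55.117199368784696, 'cx': 323.52611849271807, 'cy': 202.4233033412037, 'rvec': array([ 0.94561326,  2.6146951 , -0.92558327]), 'tvec': array([ 0.43295939, -0.28848627,  1.22825214])}
{'time': 0.1, 'q': array([ 7.29371999e+01,  5.00837607e+00,  1.00398357e+01,  9.50990076e+01,
       -1.02228348e-03,  8.99994823e+01]), 'qd': array([-0.04648757, -0.03365157,  0.11961395,  0.04022009,  0.03858295,
        0.09530991]), 'joint_efforts': array([ 5.50651093e-04, -5.21566701e+01,  4.65651476e+01,  1.60337932e-02,
        2.40814472e-06,  1.02972717e-05]), 'ee_pos': array([0.16133445, 0.52562372, 0.24965738]), 'tcp_rot': array([-1.79932452e+02,  1.02167239e-03,  1.62937719e+02]), 'wrist_force': array([-0.16472835,  0.22650816,  0.1023199 ]), 'torque': array([-0.05099479,  0.00078408, -0.03903957]), 'grasp_force': 0.0, 'opening': 0.08556835520691793}
```

View pics/top0.png

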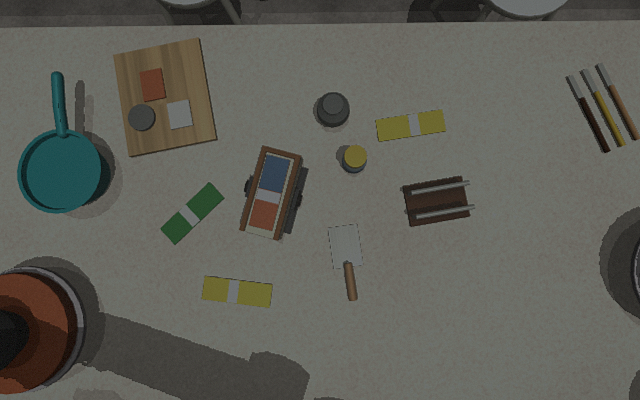

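View pics/scene0.png

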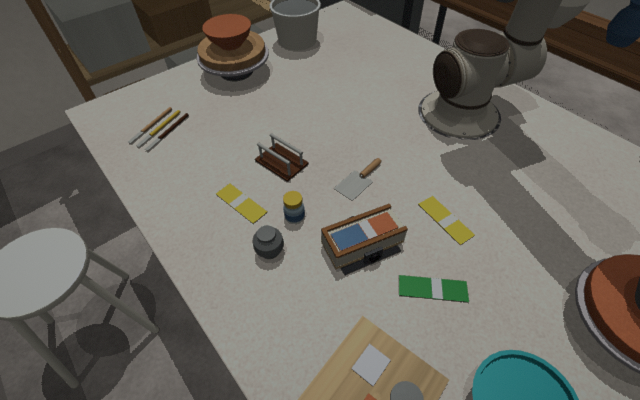

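The top view shows the slab at about (270,193), with the blue end up and the open end at (262,236). The rack is at about (437,200), the jar at (354,158), the pot at (332,108) and the scraper at (347,262). In the scene view the slab is at (362,235) and the rack at (281,157).

```bash
cat > h.py <<'E'
import numpy as np,cv2
from workcell import telemetry,camera,calibration
def cam(n):
    c=calibration(n); f=200/np.tan(np.radians(c["vertical_fov"]/2))
    R=cv2.Rodrigues(c["rvec"])[0]; return f,c["cx"],c["cy"],R,c["tvec"]
def onplane(n,uv,z):
    f,cx,cy,R,t=cam(n); uv=np.atleast_2d(uv).astype(float)
    d=np.c_[(uv[:,0]-cx)/f,(uv[:,1]-cy)/f,np.ones(len(uv))]@R; o=-R.T@t
    return o+d*((z-o[2])/d[:,2])[:,None]
def cloud(n,dep):
    f,cx,cy,R,t=cam(n); v,u=np.mgrid[:400,:640]
    P=np.stack([(u-cx)/f*dep,(v-cy)/f*dep,dep],-1)-t
    return P@R
def masks(im):
    h=cv2.cvtColor(im,cv2.COLOR_RGB2HSV); H,S,V=h[...,0],h[...,1],h[...,2]
    return dict(blue=(H>100)&(H<130)&(S>80)&(V>50),terra=(H<12)&(S>140)&(V>90))
E
python3 - <<'E'
from h import *
z=np.load("/tmp/top.npz");im,d=z["im"],z["d"]
P=cloud("top",d)
m=masks(im)
for k,roi in (("blue",(240,310,145,245)),("terra",(240,310,145,245))):
    mm=np.zeros((400,640),bool);a,b,c,e=roi;mm[c:e,a:b]=m[k][c:e,a:b]
    r=cv2.minAreaRect(np.argwhere(mm)[:,::-1].astype(np.float32));p=P[mm&(d>0)]
    A=np.c_[p[:,:2]-p[:,:2].mean(0),np.ones(len(p))];co=np.linalg.lstsq(A,p[:,2],rcond=None)[0]
    print(k,mm.sum(),r,np.median(p,0),"slope",co); print(onplane("top",cv2.boxPoints(r),.064).round(4))
# heights
print("table z",np.median(P[300:380,320:500,2]))
for n,(a,b,c,e),lo,hi in (("rack bars",(395,480,170,232),.045,.08),("jar",(335,375,140,180),.06,.1),("pot",(310,355,88,132),.06,.1),("slabtop",(235,310,140,245),.045,.085)):
    q=P[c:e,a:b].reshape(-1,3);q=q[(q[:,2]>lo)&(q[:,2]<hi)]
    r=cv2.minAreaRect((q[:,:2]*1000).astype(np.float32));print(n,len(q),np.median(q,0).round(4),r)
for c in (im[100:300,140:300],): pass
cv2.imwrite("pics/crop1.png",cv2.resize(np.hstack([im[140:250,235:315],im[165:275,400:480]])[:,:,::-1],None,fx=5,fy=5,interpolation=cv2.INTER_NEAREST))
E
```

```text
blue 730 ((273.7941589355469, 173.3235321044922), (22.55581283569336, 32.7423095703125), 14.03624439239502) [0.61572112 0.15873853 0.06318776] slope [ 0.01797726 -0.01483091  0.06316729]
[[0.5879 0.1888 0.064 ]
 [0.6538 0.1736 0.064 ]
 [0.6424 0.1282 0.064 ]
 [0.5768 0.1436 0.064 ]]
terra 186 ((263.0294189453125, 214.38238525390625), (23.040882110595703, 25.46623992919922), 14.03624439239502) [0.5337355  0.17763351 0.06117189] slope [ 0.02264555 -0.00060115  0.06116083]
[[0.5113 0.2079 0.064 ]
 [0.5617 0.1964 0.064 ]
 [0.5505 0.1503 0.064 ]
 [0.5003 0.1621 0.064 ]]
table z -0.0018944926689213114
rack bars 588 [ 0.5542 -0.1854  0.0568] ((564.39697265625, -185.78050231933594), (59.99868392944336, 120.64344787597656), 10.533153533935547)
jar 422 [ 0.6493 -0.0072  0.0727] ((650.0816650390625, -7.181562423706055), (44.4258918762207, 45.3801383972168), 89.72624969482422)
pot 528 [0.7534 0.0377 0.0747] ((756.6723022460938, 39.06597137451172), (55.4339485168457, 54.12641906738281), 45.1572265625)
slabtop 3654 [0.5766 0.165  0.0625] ((576.5494384765625, 165.12258911132812), (106.28694152832031, 179.9245147705078), 74.85775756835938)
```

View pics/crop1.png

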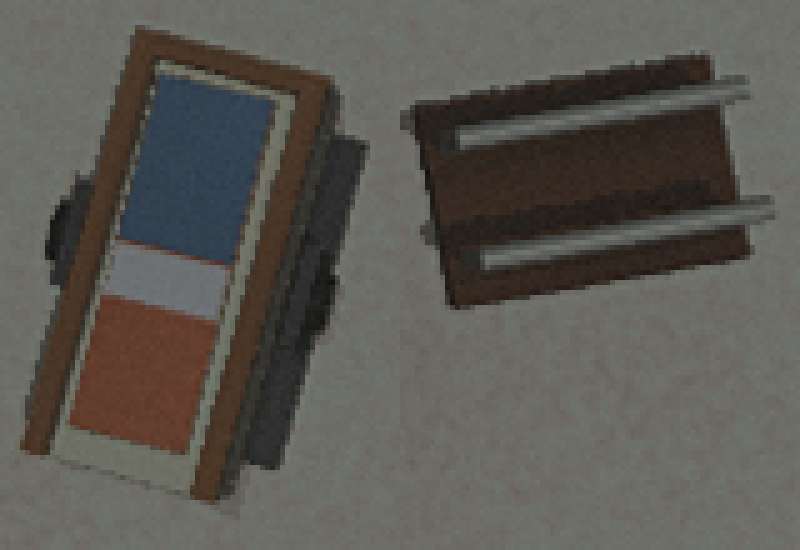

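The crop shows the tile end to end inside the lips and parallel to them. The plain end is at about (261,228) in the full image, the bed's open edge runs (245,231)–(273,238), and the two rack bars are clearly visible.

```bash
cat >> h.py <<'E'
from scipy.spatial.transform import Rotation as Ro
def rel(pos,rpy):
    o=telemetry.get_obs(); R0=Ro.from_euler("xyz",o["tcp_rot"],degrees=True)
    R1=Ro.from_euler("xyz",rpy,degrees=True)
    print("shift",(R0.inv().apply(np.array(pos)-o["ee_pos"])*1000).round(1),"turn",(R0.inv()*R1).as_rotvec(degrees=True).round(2))
E
python3 - <<'E'
from h import *
z=np.load("/tmp/top.npz");im,d=z["im"],z["d"]
m=masks(im);mm=np.zeros((400,640),bool);mm[145:245,240:310]=(m["blue"]|m["terra"])[145:245,240:310]
r=cv2.minAreaRect(np.argwhere(mm)[:,::-1].astype(np.float32));b=onplane("top",cv2.boxPoints(r),.064);print(b.round(4),b.mean(0))
e=b[1]-b[0];e2=b[2]-b[1];print(np.linalg.norm(e),np.degrees(np.arctan2(e[1],e[0])),np.linalg.norm(e2),np.degrees(np.arctan2(e2[1],e2[0])))
print("mouth",onplane("top",[[245,231],[273,238],[259,234.5]],.059).round(4))
# rack bars fit: bright bars endpoints on z=.06
print("rack",onplane("top",np.array([[491,139],[748,87],[480,260],[773,208]])/5+[320,165]-[0,0],.06).round(4))
c=b.mean(0);rel([.5965,.1634,.15],[180,0,166.7])
E
```

```text
[[0.5113 0.208  0.064 ]
 [0.6542 0.1742 0.064 ]
 [0.6423 0.1279 0.064 ]
 [0.5    0.1623 0.064 ]] [0.57697266 0.16810069 0.064     ]
0.14681506328544192 -13.312168667167077 0.04777343454927586 -104.41889681028195
mouth [[0.4969 0.2165 0.059 ]
 [0.4831 0.1588 0.059 ]
 [0.49   0.1876 0.059 ]]
rack [[ 0.5763 -0.1356  0.06  ]
 [ 0.5978 -0.2392  0.06  ]
 [ 0.5273 -0.1305  0.06  ]
 [ 0.5488 -0.2479  0.06  ]]
shift [-522.3 -218.5   99.9] turn [-0.07 -0.   -3.76]
```

Emit:
play_rows([
  [[-522, -218, 100], [0, 0, -3.8], 1],
  [[-522, -218, 100], [0, 0, -3.8], 1],
  [[-522, -218, 100], [0, 0, -3.8], 1],
  [[-522, -218, 100], [0, 0, -3.8], 1],
  [[-522, -218, 100], [0, 0, -3.8], 1],
  [[-522, -218, 100], [0, 0, -3.8], 1],
  [[-522, -218, 100], [0, 0, -3.8], 1],
  [[-522, -218, 100], [0, 0, -3.8], 1],
  [[-522, -218, 100], [0, 0, -3.8], 1],
  [[-522, -218, 100], [0, 0, -3.8], 1],
  [[-522, -218, 100], [0, 0, -3.8], 1],
  [[-522, -218, 100], [0, 0, -3.8], 1],
  [[-522, -218, 100], [0, 0, -3.8], 1],
  [[-522, -218, 100], [0, 0, -3.8], 1],
  [[-522, -218, 100], [0, 0, -3.8], 1],
  [[-522, -218, 100], [0, 0, -3.8], 1],
])

```text
time: 1.7
ee_pos: [0.5958, 0.1652, 0.1508]
tcp_rot: [180.0, 0.0, 166.8]
wrist_force: [-1.2, -0.8, -0.7]
opening: -0.0003
grasp_force: 0.0
```

```bash
python3 - <<'E'
from h import *
o=telemetry.get_obs();print(o["time"],o["q"].round(1),o["ee_pos"],o["tcp_rot"],o["wrist_force"],o["opening"])
rel([.5965,.1634,.090],[180,0,166.6])
E
```

```text
1.7 [15.5 13.5  8.7 85.2  0.  28.7] [0.59579793 0.16522833 0.1508272 ] [1.79979116e+02 2.66297438e-02 1.66820872e+02] [-1.20193892 -0.75293921 -0.65345171] -0.00032062079033137573
shift [-1.1 -1.6 60.8] turn [0.02 0.03 0.22]
```

Emit:
play_rows([
  [[-0.5, -1, 30], [0, 0, 0.2], 1],
  [[-0.5, -1, 50], [0, 0, 0.2], 1],
  [[-0.5, -1, 61], [0, 0, 0.2], 1],
  [[-0.5, -1, 62], [0, 0, 0.2], 1],
  [[-0.5, -1, 62], [0, 0, 0.2], 1],
  [[-0.5, -1, 62], [0, 0, 0.2], 1],
])

```text
time: 2.3
ee_pos: [0.5972, 0.1635, 0.0897]
tcp_rot: [179.9, 0.1, 166.6]
wrist_force: [0.7, 0.7, -0.5]
opening: 0.0001
grasp_force: 0.0
```

```bash
python3 - <<'E'
from h import *
o=telemetry.get_obs();print(o["time"],o["ee_pos"],o["tcp_rot"],o["wrist_force"])
E
```

```text
2.3 [0.5972072  0.16347501 0.08973538] [1.79946922e+02 9.66546572e-02 1.66555302e+02] [ 0.6921477   0.74790126 -0.45254078]
```

Emit:
play_rows([
  [[0, 0, 1.5], [0, 0, 0], 1],
  [[0, 0, 3], [0, 0, 0], 1],
  [[0, 0, 4], [0, 0, 0], 1],
  [[0, 0, 4], [0, 0, 0], 1],
  [[0, 0, 4], [0, 0, 0], 1],
])

```text
time: 2.8
ee_pos: [0.5967, 0.1631, 0.0843]
tcp_rot: [-180.0, -0.0, 166.5]
wrist_force: [-0.1, 0.3, 0.1]
opening: -0.0001
grasp_force: 0.0
```

Emit:
play_rows([
  [[0, 0, 0.5], [0, 0, 0], 1],
  [[0, 0, 1], [0, 0, 0], 1],
  [[0, 0, 1], [0, 0, 0], 1],
])

```text
time: 3.1
ee_pos: [0.5967, 0.1631, 0.0836]
tcp_rot: [180.0, 0.0, 166.5]
wrist_force: [-1.5, -0.8, 3.6]
opening: 0.0
grasp_force: 1.6
```

Emit:
play_rows([
  [[0, 0, 0.4], [0, 0, 0], 1],
  [[0, 0, 0.4], [0, 0, 0], 1],
  [[0, 0, 0.4], [0, 0, 0], 1],
])

```text
time: 3.4
ee_pos: [0.5968, 0.1631, 0.0836]
tcp_rot: [180.0, 0.0, 166.5]
wrist_force: [-0.7, -0.3, 6.0]
opening: -0.0004
grasp_force: 3.1
```

Emit:
play_rows([
  [[0, 0, 0.7], [0, 0, 0], 1],
  [[0, 0, 0.7], [0, 0, 0], 1],
  [[3, 0, 0.8], [0, 0, 0], 1],
  [[6, 0, 0.8], [0, 0, 0], 1],
  [[9, 0, 0.9], [0, 0, 0], 1],
  [[12, 0, 1.0], [0, 0, 0], 1],
  [[15, 0, 1.0], [0, 0, 0], 1],
  [[15, 0, 1.0], [0, 0, 0], 1],
])

```text
time: 4.2
ee_pos: [0.583, 0.1668, 0.0832]
tcp_rot: [179.9, 0.2, 166.5]
wrist_force: [-0.1, -1.1, 7.7]
opening: -0.0001
grasp_force: 3.7
```

```bash
cat > tile.py <<'E'
from h import *
def tile(zp,roi=(230,310,145,275)):
    im,d=camera("top");m=masks(im);a,b,c,e=roi
    for k in m:
        mm=np.zeros((400,640),bool);mm[c:e,a:b]=m[k][c:e,a:b]
        r=cv2.minAreaRect(np.argwhere(mm)[:,::-1].astype(np.float32));B=onplane("top",cv2.boxPoints(r),zp);print(k,mm.sum(),B[:,:2].round(4).tolist())
    return im,d
E
python3 - <<'E'
from tile import *
im,d=tile(.063)
cv2.imwrite("pics/crop2.png",cv2.resize(im[130:280,215:335][:,:,::-1],None,fx=4,fy=4,interpolation=cv2.INTER_NEAREST))
E
```

```text
blue 160 [[0.571, 0.18], [0.6372, 0.1647], [0.6289, 0.1316], [0.5629, 0.147]]
terra 21 [[0.5379, 0.1653], [0.5383, 0.1598], [0.5058, 0.157], [0.5054, 0.1626]]
```

View pics/crop2.png

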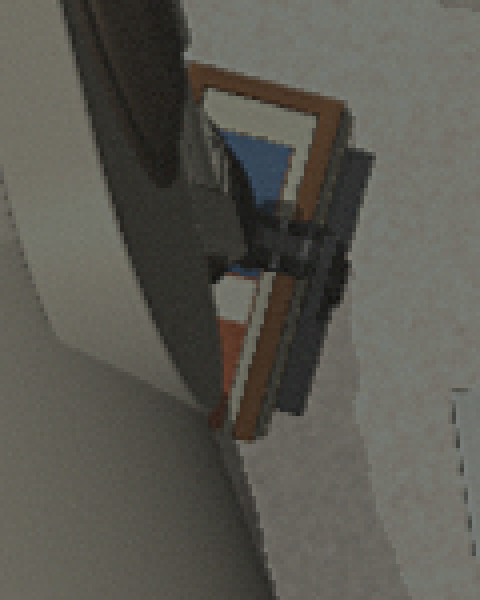

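The crop shows the tool on the blue half. A strip of bed is now open behind the blue end, and the plain end sits at the mouth, so the tile is following the tool.

Emit:
play_rows([
  [[4, 0, 0.1], [0, 0, 0], 1],
  [[8, 0, 0.2], [0, 0, 0], 1],
  [[12, 0, 0.3], [0, 0, 0], 1],
  [[16, 0, 0.4], [0, 0, 0], 1],
  [[20, 0, 0.5], [0, 0, 0], 1],
  [[24, 0, 0.6], [0, 0, 0], 1],
  [[24, 0, 0.6], [0, 0, 0], 1],
])

```text
time: 4.95
ee_pos: [0.5596, 0.1725, 0.0827]
tcp_rot: [179.9, 0.2, 166.5]
wrist_force: [-0.1, -0.5, 7.5]
opening: 0.0004
grasp_force: 4.0
```

Emit:
play_rows([
  [[4, 0, 0.1], [0, 0, 0], 1],
  [[8, 0, 0.2], [0, 0, 0], 1],
  [[12, 0, 0.3], [0, 0, 0], 1],
  [[16, 0, 0.4], [0, 0, 0], 1],
  [[20, 0, 0.5], [0, 0, 0], 1],
  [[24, 0, 0.6], [0, 0, 0], 1],
  [[27, 0, 0.6], [0, 0, 0], 1],
  [[27, 0, 0.6], [0, 0, 0], 1],
])

```text
time: 5.75
ee_pos: [0.5334, 0.1788, 0.0821]
tcp_rot: [179.9, 0.2, 166.5]
wrist_force: [1.2, 0.4, 6.4]
opening: -0.0001
grasp_force: 3.9
```

Emit:
play_rows([
  [[0, 0, -10], [0, 0, 0], 1],
  [[0, 0, -50], [0, 0, 0], 1],
  [[0, -50, -90], [0, 0, 0], 0.2],
  [[0, -100, -120], [0, 0, 0], 0.2],
  [[0, -150, -120], [0, 0, 0], 0.2],
  [[0, -200, -120], [0, 0, 0], 0.2],
  [[0, -200, -120], [0, 0, 0], 0.2],
  [[0, -200, -120], [0, 0, 0], 0.2],
])

```text
time: 6.55
ee_pos: [0.4854, -0.0182, 0.2016]
tcp_rot: [-180.0, 0.1, 166.3]
wrist_force: [-0.2, 0.8, -0.6]
opening: 0.0682
grasp_force: 0.0
```

```bash
python3 - <<'E'
from tile import *
im,d=tile(.062); o=telemetry.get_obs();print(o["time"],o["ee_pos"],o["opening"])
P=cloud("top",d);q=P[165:240,390:485].reshape(-1,3);q=q[(q[:,2]>.045)&(q[:,2]<.08)]
print(cv2.minAreaRect((q[:,:2]*1000).astype(np.float32)))
cv2.imwrite("pics/crop3.png",cv2.resize(im[130:280,220:480][:,:,::-1],None,fx=3,fy=3,interpolation=cv2.INTER_NEAREST))
E
```

```text
blue 535 [[0.524, 0.2045], [0.5897, 0.1893], [0.5788, 0.145], [0.5134, 0.1604]]
terra 277 [[0.4472, 0.2237], [0.4985, 0.2119], [0.4874, 0.1655], [0.4363, 0.1775]]
6.6 [ 0.48578135 -0.01694701  0.20119945] 0.0684004472619774
((600.3036499023438, -225.04290771484375), (28.535293579101562, 6.187912940979004), 88.81487274169922)
```

View pics/crop3.png

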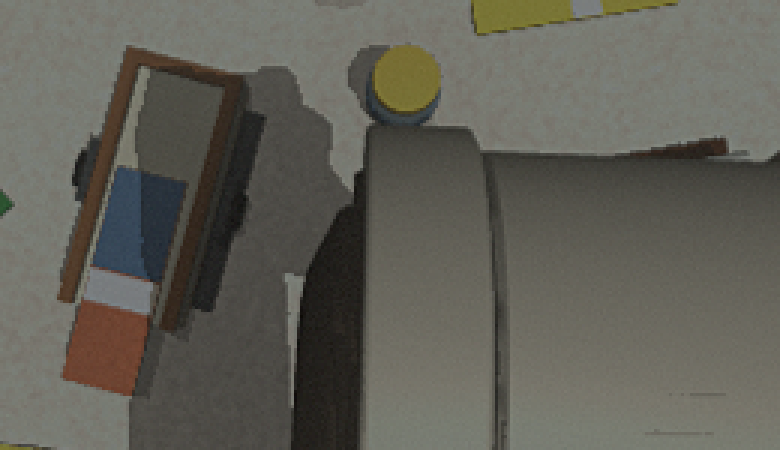

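The crop shows the tile lying flat and overhanging. Its plain end runs from about (241,256) to (264,261) in the full image, with the white band at the mouth. The estimated overhang is about 51 mm.

```bash
python3 - <<'E'
from h import *
rel([.4634,.1955,.110],[180,1.2,166.7])
E
```

```text
shift [ 71.8 201.2  91.2] turn [ 0.01 -1.17 -0.31]
```

Emit:
play_rows([
  [[20, 50, 20], [0, -1.2, -0.3], 0.2],
  [[50, 100, 40], [0, -1.2, -0.3], 0.2],
  [[72, 150, 60], [0, -1.2, -0.3], 0.2],
  [[72, 201, 80], [0, -1.2, -0.3], 0.2],
  [[72, 201, 91], [0, -1.2, -0.3], 0.2],
  [[72, 201, 91], [0, -1.2, -0.3], 0.2],
  [[72, 201, 91], [0, -1.2, -0.3], 0.2],
  [[72, 201, 91], [0, -1.2, -0.3], 0.2],
  [[72, 201, 91], [0, -1.2, -0.3], 0.2],
])

```text
time: 7.5
ee_pos: [0.4631, 0.1958, 0.1106]
tcp_rot: [180.0, 1.3, 166.8]
wrist_force: [-0.2, 0.1, 0.1]
opening: 0.0685
grasp_force: 0.0
```

```bash
python3 - <<'E'
from h import *
rel([.4634,.1955,.056],[180,1.2,166.7])
im,d=camera("scene");cv2.imwrite("pics/crop4.png",cv2.resize(im[170:290,300:460][:,:,::-1],None,fx=5,fy=5,interpolation=cv2.INTER_NEAREST))
E
```

```text
shift [ 0.9 -0.3 54.6] turn [0.04 0.06 0.08]
```

View pics/crop4.png

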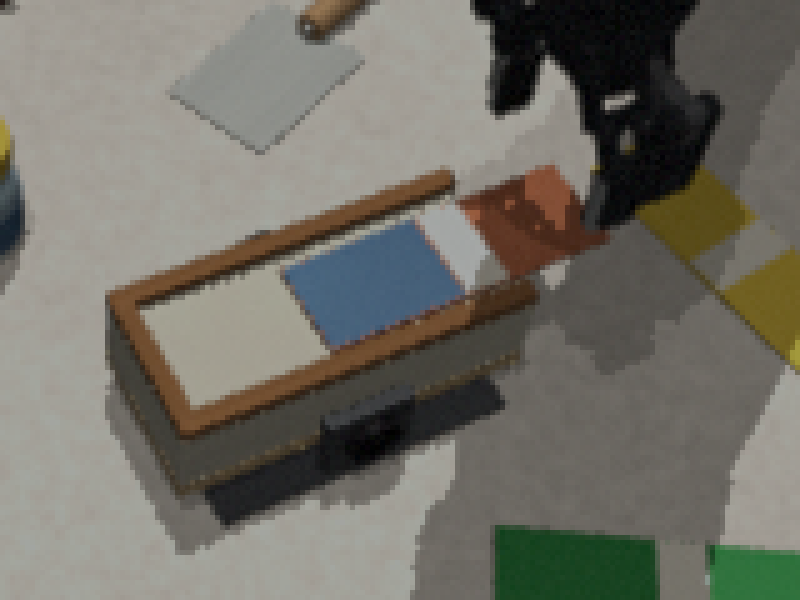

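The scene crop shows the open fingers straddling the overhanging plain end from above, at about (400,190) to (423,212) in the full image, clear of the slab. I'll descend and grip at 20 N.

Emit:
play_rows([
  [[0.5, 0, 20], [0, 0, 0], 0.2],
  [[0.5, 0, 40], [0, 0, 0], 0.2],
  [[0.5, 0, 52], [0, 0, 0], 0.2],
  [[0.5, 0, 54.5], [0, 0, 0], 0.2],
  [[0.5, 0, 54.5], [0, 0, 0], 0.2],
  [[0.5, 0, 54.5], [0, 0, 0], 0.2],
])

```text
time: 8.15
ee_pos: [0.4639, 0.1962, 0.0562]
tcp_rot: [180.0, 1.3, 166.8]
wrist_force: [-0.2, 0.9, -0.2]
opening: 0.0678
grasp_force: 0.0
```

Emit:
play_rows([
  [[0, 0, 0], [0, 0, 0], 0.3],
  [[0, 0, 0], [0, 0, 0], 0.34],
  [[0, 0, 0], [0, 0, 0], 0.38],
  [[0, 0, 0], [0, 0, 0], 0.42],
  [[0, 0, 0], [0, 0, 0], 0.46],
  [[0, 0, 0], [0, 0, 0], 0.5],
  [[0, 0, 0], [0, 0, 0], 0.6],
  [[0, 0, 0], [0, 0, 0], 0.6],
], grip_force=22)

```text
time: 8.95
ee_pos: [0.4634, 0.1962, 0.0553]
tcp_rot: [180.0, 1.2, 166.8]
wrist_force: [-0.3, 0.3, 3.5]
opening: 0.0492
grasp_force: 22.4
```

Emit:
play_rows([
  [[0, 0, -2], [0, 0, 0], 1],
  [[0, 0, -5], [0, 0, 0], 1],
  [[0, 0, -10], [0, 0, 0], 1],
  [[0, 0, -20], [0, 0, 0], 1],
  [[0, 0, -35], [0, 0, 0], 1],
  [[0, 0, -55], [0, 0, 0], 1],
  [[0, 0, -75], [0, 0, 0], 1],
  [[0, 0, -90], [0, 0, 0], 1],
  [[0, 0, -90], [0, 0, 0], 1],
], grip_force=25)

```text
time: 9.85
ee_pos: [0.4625, 0.197, 0.1481]
tcp_rot: [179.9, 1.4, 166.8]
wrist_force: [1.1, 0.3, -0.5]
opening: 0.0492
grasp_force: 26.1
```

```bash
python3 - <<'E'
from tile import *
im,d=camera("scene");np.savez("/tmp/s2.npz",im=im,d=d);cv2.imwrite("pics/crop5.png",cv2.resize(im[90:290,240:460][:,:,::-1],None,fx=3,fy=3))
# rack from initial top depth + bar edges
z=np.load("/tmp/top.npz");P=cloud("top",z["d"]);q=P[170:232,395:480].reshape(-1,3);q=q[(q[:,2]>.048)&(q[:,2]<.07)]
for th in (9.5,10.5,11.5):
    c,s=np.cos(np.radians(th)),np.sin(np.radians(th)); u=q[:,0]*c+q[:,1]*s; v=-q[:,0]*s+q[:,1]*c
    m=(u.min()+u.max())/2; 
    print(th,[(np.percentile(u[k],[3,50,97])*1000).round(1) for k in (u<m,u>m)],(np.percentile(v,[1,99])*1000).round(1))
for k in (0,1):
    c,s=np.cos(np.radians(10.5)),np.sin(np.radians(10.5)); u=q[:,0]*c+q[:,1]*s;m=(u.min()+u.max())/2
    b=q[(u<m) if k else (u>m)];vx,vy,x,y=cv2.fitLine(b[:,:2].astype(np.float32),cv2.DIST_HUBER,0,.001,.001).ravel();print(len(b),np.degrees(np.arctan2(vy,vx)),b[:,2].mean())
o=telemetry.get_obs();print(o["ee_pos"],o["tcp_rot"],o["wrist_force"])
E
```

```text
9.5 [array([496.2, 501. , 505.9]), array([545.9, 550.7, 555.7])] [-334.6 -216.7]
10.5 [array([491.5, 496.2, 500.8]), array([541.3, 545.8, 550.6])] [-344.1 -225.7]
11.5 [array([486.1, 491.1, 495.9]), array([536.1, 540.8, 545.8])] [-353.3 -234.9]
291 -79.497025 0.05670403701577014
297 -79.56311 0.0566862216183997
[0.46206759 0.19676626 0.14636746] [179.92967773   1.2992269  166.83611048] [-0.39335159 -0.46659528 -2.32602746]
```

View pics/crop5.png

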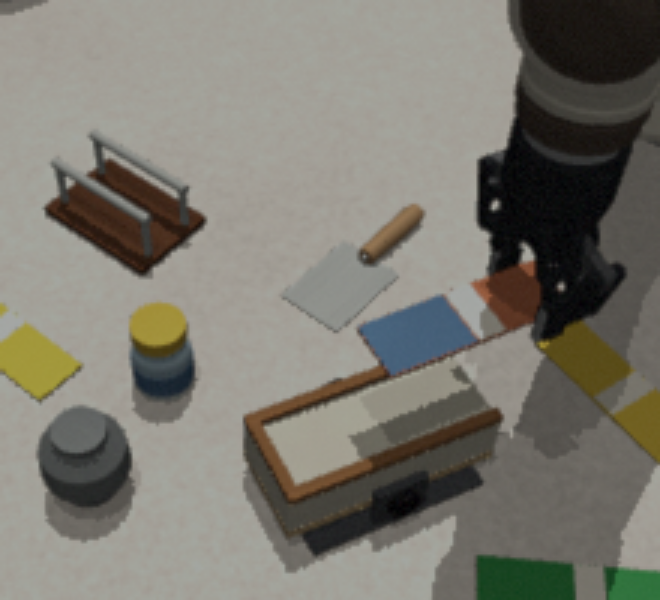

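The scene crop shows the tile held level above the slab by its plain end. The rack is clear and the bystanders haven't moved.

```bash
python3 - <<'E'
from h import *
rel([.5139,-.1938,.148],[180,0,190.5])
E
```

```text
shift [-139.4 -368.5    1.1] turn [ -0.2    1.3  -23.66]
```

Emit:
play_rows([
  [[-3, -9, 0], [0, 0.1, -0.6], 1],
  [[-10, -26, 0], [0, 0.2, -1.7], 1],
  [[-19, -50, 0], [0, 0.3, -3.2], 1],
  [[-30, -80, 0], [0, 0.4, -5], 1],
  [[-42, -112, 0], [0, 0.6, -7], 1],
  [[-55, -145, 0], [0, 0.7, -9], 1],
  [[-68, -180, 0], [0, 0.8, -11.5], 1],
  [[-81, -214, 0], [0, 0.9, -14], 1],
  [[-94, -248, 0], [0, 1, -16.5], 1],
  [[-106, -280, 0], [0, 1.1, -19], 1],
  [[-117, -310, 0], [0, 1.2, -21], 1],
  [[-127, -336, 0], [0, 1.3, -22.5], 1],
  [[-134, -354, 0], [-0.1, 1.3, -23.2], 1],
  [[-138, -364, 0], [-0.2, 1.3, -23.7], 1],
  [[-139.5, -368.5, 0], [-0.2, 1.3, -23.7], 1],
  [[-139.5, -368.5, 0], [-0.2, 1.3, -23.7], 1],
  [[-139.5, -368.5, 0], [-0.2, 1.3, -23.7], 1],
  [[-139.5, -368.5, 0], [-0.2, 1.3, -23.7], 1],
])

```text
time: 11.7
ee_pos: [0.5134, -0.1933, 0.1482]
tcp_rot: [-180.0, -0.1, -169.4]
wrist_force: [0.4, 0.3, -0.4]
opening: 0.049
grasp_force: 26.1
```

```bash
python3 - <<'E'
from tile import *
o=telemetry.get_obs();print(o["time"],o["ee_pos"],o["tcp_rot"],o["wrist_force"],o["opening"])
rel([.5139,-.1938,.070],[180,0,190.5])
im,d=tile(o["ee_pos"][2]+.006,(380,510,100,260));P=cloud("top",d)
m=masks(im)["blue"];m[:,:380]=0;m[:100]=0;p=P[m&(d>0)];A=np.c_[p[:,:2]-p[:,:2].mean(0),np.ones(len(p))];print(np.linalg.lstsq(A,p[:,2],rcond=None)[0])
im2,_=camera("scene")
cv2.imwrite("pics/crop6.png",np.hstack([cv2.resize(im[110:260,370:510][:,:,::-1],(400,430)),cv2.resize(im2[90:220,220:340][:,:,::-1],(400,430))]))
E
```

```text
11.7 [ 0.51336366 -0.19327668  0.14817592] [-1.79979069e+02 -1.23805989e-01 -1.69407898e+02] [ 0.41702814  0.31626201 -0.38096089] 0.04898849742759919
shift [-0.6 -0.6 78.2] turn [-0.02 -0.12  0.09]
blue 635 [[0.6319, -0.1474], [0.6412, -0.1929], [0.5739, -0.2044], [0.5646, -0.1594]]
terra 6 [[0.4884, -0.1726], [0.4918, -0.1726], [0.4919, -0.1761], [0.4884, -0.176]]
[-0.01300602 -0.00404723  0.15109031]
```

View pics/crop6.png

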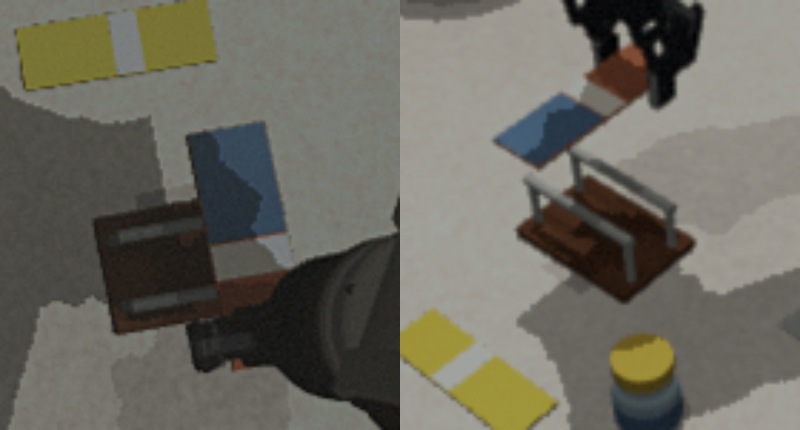

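The left panel shows the tile aligned above the rack, with its blue end at about (455,162) in the full image. The right panel shows it nearly level over both bars. It droops about 0.8° at the blue end, which I'll correct as it goes down.

Emit:
play_rows([
  [[-0.5, -0.5, 15], [0, -0.5, 0], 1],
  [[-0.5, -0.5, 35], [0, -0.9, 0], 1],
  [[-0.5, -0.5, 55], [0, -0.9, 0], 1],
  [[-0.5, -0.5, 70], [0, -0.9, 0], 1],
  [[-0.5, -0.5, 80], [0, -0.9, 0], 1],
  [[-0.5, -0.5, 84], [0, -0.9, 0], 1],
  [[-0.5, -0.5, 84], [0, -0.9, 0], 1],
  [[-0.5, -0.5, 84], [0, -0.9, 0], 1],
  [[-0.5, -0.5, 84], [0, -0.9, 0], 1],
])

```text
time: 12.7
ee_pos: [0.5143, -0.1947, 0.065]
tcp_rot: [-179.9, 0.8, -169.5]
wrist_force: [-0.3, -0.3, -1.0]
opening: 0.0495
grasp_force: 26.1
```

```bash
python3 - <<'E'
from tile import *
o=telemetry.get_obs();print(o["time"],o["ee_pos"],o["tcp_rot"],o["wrist_force"],o["opening"])
rel([.5139,-.1938,.060],[180,.9,190.5])
im,d=tile(o["ee_pos"][2]+.006,(380,510,100,260));P=cloud("top",d)
m=masks(im)["blue"];m[:,:380]=0;m[:100]=0;p=P[m&(d>0)];A=np.c_[p[:,:2]-p[:,:2].mean(0),np.ones(len(p))];print(np.linalg.lstsq(A,p[:,2],rcond=None)[0])
E
```

```text
12.7 [ 0.51428115 -0.19472191  0.06499311] [-179.93400519    0.84072999 -169.46325481] [-0.29364747 -0.31576965 -0.96324995] 0.049505444120956504
shift [0.3 1.  5. ] turn [-0.07 -0.06  0.04]
blue 547 [[0.6334, -0.1492], [0.6428, -0.1953], [0.5754, -0.2071], [0.566, -0.1614]]
terra 3 [[0.4897, -0.1747], [0.4897, -0.1747], [0.4937, -0.1748], [0.4937, -0.1748]]
[0.00328956 0.00449661 0.06937838]
```

Emit:
play_rows([
  [[0.8, 1, 1], [0, 0, 0], 1],
  [[0.8, 1, 2], [0, 0, 0], 1],
  [[0.8, 1, 3], [0, 0, 0], 1],
  [[0.8, 1, 4], [0, 0, 0], 1],
  [[0.8, 1, 4], [0, 0, 0], 1],
  [[0.8, 1, 4], [0, 0, 0], 1],
])

```text
time: 13.35
ee_pos: [0.5129, -0.1937, 0.06]
tcp_rot: [-180.0, 0.8, -169.5]
wrist_force: [-0.2, -0.4, -1.3]
opening: 0.0494
grasp_force: 26.1
```

Emit:
play_rows([
  [[0, 0, 0.5], [0, 0, 0], 1],
  [[0, 0, 1], [0, 0, 0], 1],
  [[0, 0, 1], [0, 0, 0], 1],
  [[0, 0, 1], [0, 0, 0], 1],
])

```text
time: 13.75
ee_pos: [0.5129, -0.1937, 0.0591]
tcp_rot: [-180.0, 0.8, -169.5]
wrist_force: [-0.5, -0.3, -1.7]
opening: 0.049
grasp_force: 26.1
```

Emit:
play_rows([
  [[0, 0, 0.5], [0, 0, 0], 1],
  [[0, 0, 0.7], [0, 0, 0], 1],
  [[0, 0, 0.7], [0, 0, 0], 1],
])

```text
time: 14.05
ee_pos: [0.5129, -0.1937, 0.0583]
tcp_rot: [-180.0, 0.8, -169.5]
wrist_force: [0.8, -0.1, -0.9]
opening: 0.0495
grasp_force: 26.1
```

Emit:
play_rows([
  [[0, 0, 0.5], [0, 0, 0], 1],
  [[0, 0, 0.7], [0, 0, 0], 1],
  [[0, 0, 0.7], [0, 0, 0], 1],
])

```text
time: 14.35
ee_pos: [0.513, -0.1937, 0.0579]
tcp_rot: [-180.0, 0.8, -169.5]
wrist_force: [-0.8, 0.8, 1.7]
opening: 0.0491
grasp_force: 26.3
```

Emit:
play_rows([
  [[0, 0, 0.3], [0, 0, 0], 1],
  [[0, 0, 0.3], [0, 0, 0], 1],
  [[0, 0, 0.3], [0, 0, 0], 1],
])

```text
time: 14.65
ee_pos: [0.513, -0.1937, 0.0576]
tcp_rot: [-180.0, 0.8, -169.5]
wrist_force: [-2.1, -0.7, 4.2]
opening: 0.049
grasp_force: 26.4
```

```bash
python3 - <<'E'
from tile import *
o=telemetry.get_obs();print(o["time"],o["ee_pos"],o["wrist_force"],o["torque"],o["opening"])
im,d=tile(.064,(380,510,100,260));P=cloud("top",d)
m=masks(im)["blue"];m[:,:380]=0;m[:100]=0;p=P[m&(d>0)];A=np.c_[p[:,:2]-p[:,:2].mean(0),np.ones(len(p))];print(np.linalg.lstsq(A,p[:,2],rcond=None)[0])
E
```

```text
14.65 [ 0.51295893 -0.19370785  0.05761057] [-2.07470857 -0.67340667  4.16379832] [ 7.65806990e-02  3.65546661e-01 -2.01590330e-04] 0.04903747102083313
blue 559 [[0.6327, -0.1489], [0.6415, -0.1951], [0.5736, -0.2062], [0.5648, -0.1603]]
terra 5 [[0.4915, -0.1728], [0.4915, -0.1747], [0.4876, -0.1747], [0.4876, -0.1727]]
[0.02677878 0.00762796 0.06371291]
```

Emit:
play_rows([
  [[0, 0, -0.4], [0, 0.1, 0], 1],
  [[0, 0, -0.8], [0, 0.3, 0], 1],
  [[0, 0, -0.8], [0, 0.3, 0], 1],
  [[0, 0, -0.8], [0, 0.3, 0], 1],
])

```text
time: 15.1
ee_pos: [0.513, -0.1937, 0.0581]
tcp_rot: [-180.0, 0.5, -169.5]
wrist_force: [0.6, 0.0, 0.7]
opening: 0.0492
grasp_force: 26.2
```

```bash
python3 - <<'E'
from tile import *
o=telemetry.get_obs();print(o["time"],o["ee_pos"],o["tcp_rot"],o["wrist_force"],o["torque"],o["opening"])
im,d=tile(.064,(380,510,100,260));P=cloud("top",d)
m=masks(im)["blue"];m[:,:380]=0;m[:100]=0;p=P[m&(d>0)];A=np.c_[p[:,:2]-p[:,:2].mean(0),np.ones(len(p))];print(np.linalg.lstsq(A,p[:,2],rcond=None)[0])
E
```

```text
15.1 [ 0.51296998 -0.19370784  0.05810028] [-179.97173949    0.47009853 -169.4603032 ] [0.55639291 0.02190083 0.70735145] [0.02347899 0.04796371 0.00963055] 0.04919038692226394
blue 526 [[0.632, -0.1482], [0.6414, -0.1943], [0.5738, -0.2062], [0.5644, -0.1604]]
terra 4 [[0.4895, -0.1707], [0.4915, -0.1728], [0.4896, -0.1747], [0.4876, -0.1727]]
[0.01646356 0.00749285 0.06260856]
```

Emit:
play_rows([
  [[0, 0, -0.1], [0, 0.4, 0], 1],
  [[0, 0, -0.2], [0, 0.7, 0], 1],
  [[0, 0, -0.2], [0, 0.7, 0], 1],
  [[0, 0, -0.2], [0, 0.7, 0], 1],
])

```text
time: 15.55
ee_pos: [0.513, -0.1937, 0.0584]
tcp_rot: [-180.0, -0.2, -169.5]
wrist_force: [-0.1, -0.3, 1.3]
opening: 0.0491
grasp_force: 26.3
```

```bash
python3 - <<'E'
from tile import *
o=telemetry.get_obs();print(o["time"],o["ee_pos"],o["tcp_rot"],o["wrist_force"],o["torque"],o["opening"])
im,d=tile(.064,(380,510,100,260));P=cloud("top",d)
m=masks(im)["blue"];m[:,:380]=0;m[:100]=0;p=P[m&(d>0)];A=np.c_[p[:,:2]-p[:,:2].mean(0),np.ones(len(p))];print(np.linalg.lstsq(A,p[:,2],rcond=None)[0])
E
```

```text
15.55 [ 0.51296894 -0.19369563  0.05837533] [-179.97411081   -0.22721346 -169.46252596] [-0.10586097 -0.27661699  1.3387172 ] [0.02189933 0.02372004 0.02083669] 0.049082788339794195
blue 526 [[0.6316, -0.1482], [0.641, -0.1944], [0.5738, -0.2062], [0.5644, -0.1604]]
terra 5 [[0.4915, -0.1728], [0.4915, -0.1747], [0.4876, -0.1747], [0.4876, -0.1727]]
[-0.00276005  0.00641534  0.06200202]
```

Emit:
play_rows([
  [[0, 0, 0], [0, 0, 0], 0.42],
  [[0, 0, 0], [0, 0, 0], 0.4],
  [[0, 0, 0], [0, 0, 0], 0.36],
  [[0, 0, 0], [0, 0, 0], 0.3],
  [[0, 0, 0], [0, 0, 0], 0.22],
  [[0, 0, 0], [0, 0, 0], 0.2],
  [[0, 0, 0], [0, 0, 0], 0.2],
], grip_force=20)

```text
time: 16.3
ee_pos: [0.5129, -0.1937, 0.0584]
tcp_rot: [-180.0, -0.2, -169.5]
wrist_force: [0.4, -0.6, 0.4]
opening: 0.068
grasp_force: 0.0
```

Emit:
play_rows([
  [[0, 0, -5], [0, 0, 0], 0.2],
  [[0, 0, -20], [0, 0, 0], 0.2],
  [[0, 0, -50], [0, 0, 0], 0.2],
  [[0, 0, -100], [0, 0, 0], 0.2],
  [[50, 0, -140], [0, 0, 0], 0.2],
  [[100, 50, -150], [0, 0, 0], 0.2],
  [[120, 100, -150], [0, 0, 0], 0.2],
  [[140, 150, -150], [0, 0, 0], 0.2],
  [[150, 200, -150], [0, 0, 0], 0.2],
  [[150, 250, -150], [0, 0, 0], 0.2],
  [[150, 300, -150], [0, 0, 0], 0.2],
  [[150, 350, -150], [0, 0, 0], 0.2],
  [[150, 350, -150], [0, 0, 0], 0.2],
  [[150, 350, -150], [0, 0, 0], 0.2],
])

```text
time: 17.7
ee_pos: [0.3009, 0.1263, 0.2102]
tcp_rot: [180.0, -0.1, -169.1]
wrist_force: [0.1, 0.4, -0.6]
opening: 0.0679
grasp_force: 0.0
```

```bash
python3 - <<'E'
from tile import *
o=telemetry.get_obs();print(o["time"],o["ee_pos"],o["wrist_force"],o["opening"])
im,d=tile(.064,(380,510,100,260));P=cloud("top",d)
mk=masks(im);m=mk["blue"]|mk["terra"];m[:,:380]=0;m[:100]=0;m[260:]=0;m[:,510:]=0
B=onplane("top",cv2.boxPoints(cv2.minAreaRect(np.argwhere(m)[:,::-1].astype(np.float32))),.064);print(B.round(4),B.mean(0))
p=P[m&(d>0)];A=np.c_[p[:,:2]-p[:,:2].mean(0),np.ones(len(p))];print(np.linalg.lstsq(A,p[:,2],rcond=None)[0])
cv2.imwrite("pics/end.png",im[:,:,::-1])
E
```

```text
17.7 [0.30091477 0.12634661 0.2102224 ] [ 0.14282759  0.35069183 -0.57053495] 0.06791296230628165
blue 766 [[0.6324, -0.1481], [0.6417, -0.1938], [0.5741, -0.2057], [0.5648, -0.1603]]
terra 165 [[0.5394, -0.1637], [0.5481, -0.21], [0.4956, -0.2183], [0.4869, -0.1722]]
[[ 0.6324 -0.1482  0.064 ]
 [ 0.6413 -0.1949  0.064 ]
 [ 0.4957 -0.2184  0.064 ]
 [ 0.4868 -0.1725  0.064 ]] [ 0.56404416 -0.18350807  0.064     ]
[0.0024693  0.00254566 0.06197174]
```

View pics/end.png

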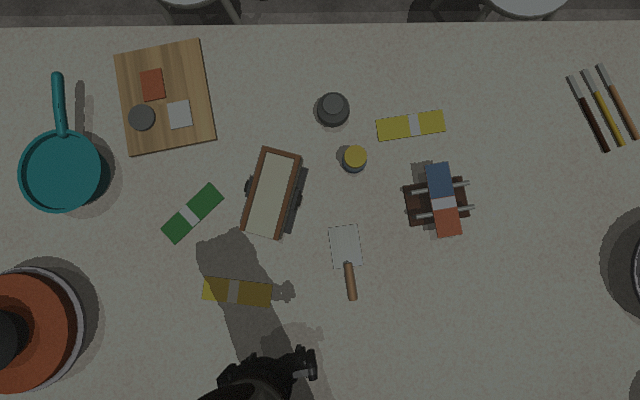

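The top view shows the tile across both bars at about (443,199), flat and within about 1 mm of the rack's centre. The jar, pot and scraper are where they started.

```bash
python3 -c "
from workcell import workorder;print(workorder.job_done())"
```

```text
the job is handed in; nothing more can be done
None
```

The tile lies flat across both rack bars, about 1 mm from centre and about 1° from square by the top camera. Readings while pressing and setting it down stayed under 8 N, the jar, pot and scraper are where they started, and the job was handed in at about 18 s.

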